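Square up a tilting cylinder head

TASK

The green cylinder head of the bench fixture is leaning over its bed: press the red brake lever down until its brass catch holds it down by itself. Then stand the steel square on the bed's bright middle strip and press it into the corner between bed and head, which pushes the head back upright, until the square's foot is flat on the bed and its blade is flush against the head's steel face, without disturbing the other things. Finish while still gripping the square and holding it pressed into the corner, so that the head stays square to the bed.

Things in the scene. Friction and masses are not known exactly. Their poses are not given: they have to be found in the camera images.
- fixture: Bench fixture fixed to the table: dark bed 170 x 370 mm with a hinged green head, a red-ended brake lever and a brass catch. Origin at table height under the middle of the corner line, z up, y along the bed from the open end (where the square goes) to the head. Bed from y -170 to +200 mm, top 32 mm above the table. Cheeks 34 mm high beside the head (|x| 36 to 46, y -9 to +27 mm)
- bed: The fixture's flat bed plate, same axes as the fixture; origin on its top surface in the middle of the corner line. A bright strip 26 mm wide along x = 0 from y = -165 mm to the corner marks where the square stands
- corner (a point): Middle of the corner line where the bed's top meets the head's face when the head is square; 32 mm above the table
- head (a joint): Lean of the green head about a level pin along fixture x, 14 mm above the bed, 7 mm behind the corner line: 0 = face square to the bed, positive (rad) = leaning over the bed towards the square. Starts at 0.06 to 0.12; range -0.10 to 0.16. Friction holds it where it is put (0.2 Nm, some 2 N at the top); with the lever up the brake adds about 0.7 Nm
- face: Bare steel face plate on the front (-y side) of the head, 60 mm wide, 163 mm high, 4 mm thick: the blade goes flush against it. Origin at the middle of the lower edge of its front; tilts with the head. Behind it the green plate is 70 mm wide and a cylinder block reaches 77 mm back from the corner line
- brake_lever (a joint): Sprung brake lever at the head's side: 0 = up (brake on), positive (rad) = red end down. At 0.25 the sprung brass catch snaps over the lever's side pin; let go, the lever rests there at about 0.24. End stop at 0.30: press on to it to be sure. Pressing takes about 9 N at first, up to some 14 N. Let go before the catch has snapped, it springs back up
- paddle: Red plastic end of the brake lever, 24 x 36 x 12 mm, tilted up 14 degrees while the lever is up and about level when it is held down. Origin under its middle
- lever_press (a point): Middle of the red end's top, where to press: fixture x -55, y +176 mm, about 116 mm above the table with the lever up; it goes down about 29 mm to the catch, 6 mm more to the end stop. The brass catch, 70 mm above the bed, stands some 30 mm nearer the head and 19 mm to the side (-x)
- square: Steel square, about 0.6 kg, standing on its stock on the bench, blade up. Origin at the heel: underside, blade's outer edge, mid thickness. Stock 130 mm long (along its -y from the heel), 20 thick (x), 24 high; blade 5 thick, 24 wide (y 0 to -24), top 150 mm above the underside. Grip the stock across, about 85 mm back from the heel. Seated: origin at the corner, axes as the fixture's
- nut: Knurled brass nut, 22 mm wide, 16 mm high, lying on the bed beside the strip at fixture x = about +60 mm: leave alone. Origin under its middle
- screwdriver: Screwdriver with yellow handle lying beyond the fixture: leave alone. Origin under its middle
- wrench: Steel wrench lying on the bench: leave alone. Origin under its middle
- can: Red spray can, 56 mm wide, 160 mm high: leave alone. Origin under its middle
- tape: Yellow roll of tape, 90 mm wide, 20 mm high: leave alone. Origin under its middle
- bin: Blue open bin 130 x 170 x 60 mm with cut black sleeves: leave alone. Origin under its middle
- carton: Blue carton 75 x 110 x 55 mm: leave alone. Origin under its middle
- block: Steel setting block 50 x 75 x 25 mm with holes: leave alone. Origin under its middle

How it is judged:
By the outcome, as a careful person would: the job done as asked, in the order asked, and still so for the second after the job is handed in, while the arm keeps its last pose, push and grip.
It also fails if it takes over 67 s, if anything falls off the work surface, if the arm or the gripper's body presses on something with over 40 N, if the wrist force passes 120 N, or if a joint passes its speed limit or range.

ROBOT

A 7-joint arm with a two-finger parallel gripper is mounted at the origin on the work surface. World frame = base frame: x ahead of the robot, y to its left, z up, the work surface at z = 0. Lengths are in m, angles in rad, forces in N, time in s.
With the tool pointing down it reaches from about 0.425 to 1.025 m from the base axis. Payload 3.6 kg.
Tool frame: the origin (TCP) lies on the centre line of the jaws, within the pads' length; the fingertips stand 14 mm ahead of it and the grasp point (between the pads) lies 5 mm behind it; z points along the fingers, y is the line along which they close (so a half turn about z gives the same grasp; the last joint's range is limited). The gripper opens to 85 mm and grips with 20 to 120 N. Pads are 22 mm wide; open, the fingers measure 114 mm over their backs; the gripper's body (76 mm by 85 mm) begins 54 mm behind the grasp point. The pads swing forward as they close: fully open they stand 13 mm farther back than shut.
Start: joints at [1.228, 0.591, 0.048, 1.609, -0.033, 0.943, -0.034], TCP at [0.179, -0.703, 0.245] pointing down, gripper open.
Joint ranges: [-2.69, 2.69], [-0.47, 2.24], [-1.27, 1.36], [0.19, 2.51], [-1.53, 4.68], [0.08, 2.07], [-3.09, 3.09]. Speed limits (rad/s): [2.57, 2.57, 3.14, 3.14, 3.14, 3.14, 3.14].

INTERFACE

Orientations are given as a rotation vector (axis times angle).
In Python, from cell import r, optics gives the robot as it stands.
- The arm moves only by the tool drive_tool, never from a script. Its argument "moves" is a list of rows, each a list of 6 numbers: the shift along the tool's x, y, z in cm, then the turn, a rotation vector about the tool's x, y, z in degrees. In form: [[x, y, z, rx, ry, rz], ...]. A call has 1 to 8 rows; each row is the pose to reach, as a shift and turn from the pose commanded when the call began, along the tool's axes at that moment; what a row does not reach only later rows make up. A row lasts 1/12 s, in which the tool goes at most 41.7 mm and 7.16 degrees, less where a joint would pass 70% of its speed; a pose out of reach is approached as far as the arm can. A call with a gripper value outside its range is refused whole. "jaw" is the closure, from 0 (fully open) to 1 (shut), set as the call begins (left out, the last holds). The fingers move at their own pace and stop on an object; the grip force is fixed at half the most. Time passes only in rows, so rows that repeat a pose let the fingers close. It gives the time, the measured TCP pose, the force, the opening and the grip force at its end, in the units of the state.
- r.get_state(): the state, without advancing time (a new reading comes with each control period).
- optics.get_image(name): name is "scene" or "side" or "wrist"; returns (picture, depth): 384x512x3 uint8, blue, green, red; 384x512 float32, m along the optical axis (not along the pixel's ray), 0 where there is no reading.
- optics.camera_params(name): a dict with "fov_y" (degrees; the focal length in pixels is half the picture's height over the tangent of half this angle, whatever the lens; pixels are square), "cx", "cy" (the principal point, pixels), "R" (3x3) and "t" (3): a world point X has camera coordinates R X + t; the wrist camera has in their place "mount" (4x4, takes a point from camera to tool coordinates, whose origin is the TCP and whose axes are the flange's). Camera axes: x right, y down, z forward; pixel columns grow to the right and rows downward; lengths in m; the calibration is good to about 2 mm. A picture is of the moment at which its call begins: read the wrist's pose just before it. camera_params takes no time and is no camera call.
- r.finish_job(): hands the job in; it is judged then, once.
Trained networks look in the newest picture that a camera, given by its name, has taken for a name from the list of things; names that differ only in an ending like _2 or _b are one class to them, and where a whole thing is asked for, a point or a joint stands for the part that bears it (a point fixed in the world has none). Each returns a list of dicts, best first, with "confidence" (0 to 1); they miss things now and then, are a little off and sometimes report something else, mostly with a low value. They report only what shows in the picture. A call takes as long as a camera call.
- optics.spot_in(thing, camera): "extent" ([left, top, width, height] in pixels, round what is visible of it).
The state is a dict: "time": time; "qpos": joint angles; "qvel": joint speeds; "tau": joint torques, N m; "position": TCP position; "tool_rot": TCP orientation; "ft_force": force on the tool from outside, world axes, zero at the start; "torque": the same for the moment, N m; "grip_width": finger opening in m; "gripper_force": force on a finger pad.
Only numpy, scipy, OpenCV 4.12 (cv2) and the standard library are available. Lean on these libraries where they do the work, as an engineer would, in place of code of your own. Each camera call takes 0.05 s, during which the arm holds its last target. There are 200 camera calls.

## Working session

There is one attempt and no reset: what is moved stays moved. The work goes in short steps, Python scripts to look and compute and a tool call to move; the robot and the scene stay as the last step left them, time stands still between calls to the robot, and variables do not carry over. Pictures are saved under pics/ and viewed, at most 10 in all, crops included, and the job is handed in when it is done.

Besides the shell and the picture viewer there is one more tool, called after "Request:" by a JSON object that holds its "fn" and its "kwargs", one argument or row to a line. drive_tool: Moves the arm, as the interface text tells. Its arguments: {"type":"object","properties":{"moves":{"type":"array"},"jaw":{"type":"number"}},"required":["moves"]}

```bash
mkdir -p pics
cat > h.py <<'E'
import numpy as np, cv2
from scipy.spatial.transform import Rotation as Ro
from cell import r, optics
def cam(name):
    p=optics.camera_params(name)
    f=192/np.tan(np.radians(p["fov_y"])/2)
    if "mount" in p:
        s=r.get_state(); M=np.eye(4); M[:3,:3]=Ro.from_rotvec(s["tool_rot"]).as_matrix(); M[:3,3]=s["position"]
        T=M@np.array(p["mount"])
    else:
        W=np.eye(4); W[:3,:3]=p["R"]; W[:3,3]=p["t"]; T=np.linalg.inv(W)
    return f,p["cx"],p["cy"],T
def grab(name):
    c=cam(name); im,d=optics.get_image(name); return im,d,c
def cloud(d,c):
    f,cx,cy,T=c
    v,u=np.mgrid[:384,:512]
    P=np.stack([(u-cx)/f*d,(v-cy)/f*d,d],-1)
    P=P@T[:3,:3].T+T[:3,3]; P[d<=0]=np.nan
    return P
def proj(X,c):
    f,cx,cy,T=c; q=(np.atleast_2d(X)-T[:3,3])@T[:3,:3]
    return q[:,:2]/q[:,2:]*f+[cx,cy]
def totool(X):
    s=r.get_state(); return Ro.from_rotvec(s["tool_rot"]).inv().apply(np.array(X)-s["position"])*100
E
python3 - <<'E'
from h import *
s=r.get_state(); print(s["time"],s["position"],s["tool_rot"])
for n in ["scene","side"]:
    im,d,c=grab(n); cv2.imwrite(f"pics/{n}0.png",im); np.savez(f"{n}0.npz",im=im,d=d,f=c[0],cx=c[1],cy=c[2],T=c[3])
    P=cloud(d,c)
    for t in ["square","fixture","paddle","nut","face"]:
        for o in optics.spot_in(t,n)[:2]:
            x,y,w,h=map(int,o["extent"]); print(n,t,o, np.round(np.nanmedian(P[y:y+h,x:x+w].reshape(-1,3),0),3))
E
```

```text
0.0 [ 0.17832783 -0.70190199  0.24413358] [-3.11509779e+00 -3.89635388e-01  6.23915842e-04]
scene square {'extent': [164.8, 177.0, 43.3, 37.1], 'confidence': 0.83} [ 0.447 -0.263  0.001]
scene square {'extent': [379.5, 180.8, 20.6, 22.7], 'confidence': 0.54} [0.63  0.44  0.021]
scene paddle {'extent': [336.4, 149.9, 11.0, 5.1], 'confidence': 0.58} [0.481 0.305 0.115]
scene face {'extent': [292.8, 149.7, 2.3, 32.7], 'confidence': 0.68} [0.5   0.112 0.119]
scene face {'extent': [253.8, 225.3, 16.9, 42.0], 'confidence': 0.43} [ 0.79  -0.082  0.12 ]
side square {'extent': [231.4, 146.3, 18.0, 24.3], 'confidence': 0.55} [ 0.512 -0.288  0.006]
side square {'extent': [338.8, 240.0, 9.7, 10.4], 'confidence': 0.29} [0.481 0.298 0.111]
side fixture {'extent': [257.5, 184.9, 91.9, 92.9], 'confidence': 0.97} [0.528 0.152 0.027]
side fixture {'extent': [382.1, 249.1, 41.3, 40.7], 'confidence': 0.3} [0.353 0.45  0.037]
side face {'extent': [381.8, 249.5, 41.1, 40.5], 'confidence': 0.33} [0.355 0.448 0.036]
```

Run:
```python
import cv2,numpy as np
a=cv2.imread("pics/scene0.png")[110:290,120:440];b=cv2.imread("pics/side0.png")[110:310,190:430]
cv2.imwrite("pics/s0c.png",np.vstack([cv2.resize(a,(533,300),interpolation=2),cv2.resize(cv2.resize(b,(360,300),interpolation=2),(533,300)) ]))
```

```text
(no output)
```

View pics/s0c.png

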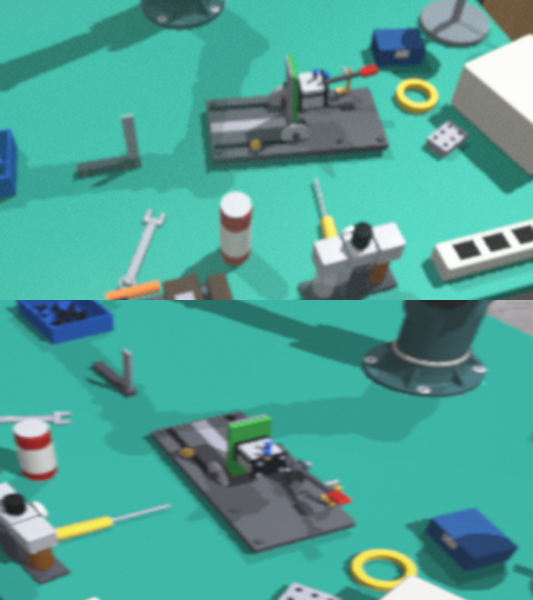

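The scene view shows the fixture at about (300,160) with its bed along world +y, the paddle at (342,152), and the square at (185,195) with its blade toward the fixture. Next I'll fit poses from depth.

Run:
```python
from h import *
for n in ["scene","side"]:
    z=np.load(f"{n}0.npz"); c=(float(z["f"]),float(z["cx"]),float(z["cy"]),z["T"]); P=cloud(z["d"],c).reshape(-1,3)
    hsv=cv2.cvtColor(z["im"],cv2.COLOR_BGR2HSV).reshape(-1,3)
    def reg(x0,x1,y0,y1,z0,z1): return (P[:,0]>x0)&(P[:,0]<x1)&(P[:,1]>y0)&(P[:,1]<y1)&(P[:,2]>z0)&(P[:,2]<z1)
    b=reg(.38,.68,-.12,.36,.024,.04)
    m=cv2.minAreaRect(P[b][:,:2].astype(np.float32)); print(n,"bed",b.sum(),m,np.median(P[b][:,2]))
    s=reg(.38,.58,-.42,-.15,.012,.17)
    q=P[s]; print("sq",s.sum(),cv2.minAreaRect(q[:,:2].astype(np.float32)), "hi",np.median(q[q[:,2]>.05],0),"lo",np.median(q[q[:,2]<.03],0), q[:,2].max())
    lo=q[q[:,2]<.03]; print(np.round(lo[np.argsort(lo[:,1])][::max(1,len(lo)//14)],3).tolist())
    hi=q[q[:,2]>.05]; print(np.round(hi[::max(1,len(hi)//8)],3).tolist())
    g=(hsv[:,0]>48)&(hsv[:,0]<70)&(hsv[:,1]>120)&reg(.4,.65,-.05,.3,.05,.25); print("green",g.sum(),np.median(P[g],0) if g.any() else 0)
    rr=((hsv[:,0]<8)|(hsv[:,0]>172))&(hsv[:,1]>140)&reg(.4,.6,.2,.4,.05,.2); print("red",rr.sum(),np.median(P[rr],0))
    br=(hsv[:,0]>8)&(hsv[:,0]<28)&(hsv[:,1]>90)&reg(.4,.68,-.12,.36,.03,.2); print("brass",np.round(P[br][::4],3).tolist())
    st=(hsv[:,2]>150)&(hsv[:,1]<60)&b; print("strip",st.sum(), cv2.minAreaRect(P[st][:,:2].astype(np.float32)) if st.sum()>3 else 0)
```

```text
scene bed 3257 ((0.5122565627098083, 0.13109096884727478), (0.3708752989768982, 0.17615212500095367), 80.00285339355469) 0.03139664819190213
sq 424 ((0.5077751874923706, -0.27205169200897217), (0.12906360626220703, 0.02670229971408844), 85.61123657226562) hi [ 0.51139678 -0.21948913  0.10366262] lo [ 0.51179308 -0.27604318  0.02259083] 0.15165628554004373
[[0.513, -0.337, 0.025], [0.504, -0.329, 0.027], [0.508, -0.32, 0.023], [0.497, -0.311, 0.024], [0.514, -0.302, 0.014], [0.515, -0.293, 0.023], [0.505, -0.285, 0.024], [0.515, -0.276, 0.022], [0.505, -0.268, 0.024], [0.516, -0.259, 0.023], [0.515, -0.25, 0.014], [0.51, -0.241, 0.026], [0.519, -0.232, 0.023], [0.513, -0.221, 0.023], [0.521, -0.209, 0.012]]
[[0.505, -0.225, 0.148], [0.51, -0.21, 0.14], [0.511, -0.225, 0.13], [0.51, -0.21, 0.115], [0.511, -0.221, 0.104], [0.513, -0.209, 0.093], [0.511, -0.217, 0.078], [0.51, -0.229, 0.065], [0.512, -0.214, 0.052]]
green 60 [0.54126877 0.11407422 0.15219404]
red 41 [0.48485792 0.30013065 0.11618164]
brass [[0.452, 0.255, 0.039], [0.458, 0.268, 0.041], [0.458, 0.256, 0.04], [0.464, 0.269
[... 1148 characters left out ...]
.217, 0.091], [0.513, -0.229, 0.066], [0.512, -0.208, 0.072], [0.51, -0.206, 0.056]]
green 281 [0.52005724 0.12180142 0.16832583]
red 53 [0.48619964 0.30217423 0.11538872]
brass [[0.547, 0.013, 0.033], [0.555, 0.03, 0.049], [0.559, 0.029, 0.045], [0.564, 0.024, 0.038], [0.558, 0.04, 0.05], [0.56, 0.031, 0.037], [0.567, 0.035, 0.04], [0.554, 0.04, 0.036], [0.554, 0.042, 0.033], [0.458, 0.266, 0.092], [0.463, 0.274, 0.1], [0.458, 0.275, 0.092], [0.492, 0.287, 0.109], [0.46, 0.258, 0.04], [0.46, 0.263, 0.041], [0.465, 0.268, 0.045], [0.464, 0.268, 0.038], [0.467, 0.276, 0.045]]
strip 147 ((0.47675856947898865, -0.006750911474227905), (0.1123049333691597, 0.07569976896047592), 36.08451461791992)
```

```bash
cat >> h.py <<'E'
def plan(X,deg,down=None):
    """shift (cm) and turn (deg) in tool axes to reach TCP X, tool down with tool x at azimuth deg"""
    a=np.radians(deg); G=np.column_stack([[np.cos(a),np.sin(a),0],[np.sin(a),-np.cos(a),0],[0,0,-1]])
    R=Ro.from_rotvec(r.get_state()["tool_rot"])
    print("plan",np.round(totool(X),2),np.round((R.inv()*Ro.from_matrix(G)).as_rotvec(degrees=True),1))
E
python3 -c "
from h import *
plan([.507,-.291,.30],86.2)"
```

```text
plan [ 41.97 -31.81  -5.47] [  0.    0.  -71.9]
```

Request:
{"fn": "drive_tool", "kwargs": {
  "moves": [
    [5,-4,-5.5,0,0,-7],
    [9,-7,-5.5,0,0,-14],
    [12,-9,-5.5,0,0,-21],
    [15,-11.5,-5.5,0,0,-28],
    [18,-14,-5.5,0,0,-35],
    [21,-16,-5.5,0,0,-42],
    [24,-18,-5.5,0,0,-49],
    [27,-20.5,-5.5,0,0,-56]
  ]
}}

```text
time: 1.27
position: [0.3794, -0.4511, 0.3009]
tool_rot: [2.563, 1.814, 0.0]
ft_force: [0.4, -0.8, 0.7]
grip_width: 0.0858
gripper_force: 0.0
```

```bash
python3 -c "
from h import *
print(r.get_state())
plan([.507,-.291,.30],86.2)"
```

```text
{'time': 1.2667, 'qpos': array([ 0.98360361,  0.36852443, -0.25045182,  1.8588881 ,  0.11227876,
        0.92610185,  0.34293949]), 'qvel': array([-0.45703071, -0.12604226, -0.48082801,  0.24110311,  0.18351478,
       -0.07137816,  0.43488729]), 'tau': array([  3.02290656, -42.24750996,  -0.40143427, -19.07351911,
        -0.07836912,   0.21357088,  -0.28392473]), 'position': array([ 0.3794031 , -0.45112143,  0.30091303]), 'tool_rot': array([2.56288800e+00, 1.81405726e+00, 1.04314685e-04]), 'ft_force': array([ 0.3889078 , -0.83372401,  0.67092315]), 'torque': array([-0.00672637, -0.04851864,  0.0043902 ]), 'gripper_force': 0.0, 'grip_width': 0.08577921692686644}
plan [19.34  6.71  0.08] [  0.1   0.1 -15.6]
```

Request:
{"fn": "drive_tool", "kwargs": {
  "moves": [
    [4,1.4,0,0,0,-5],
    [8,2.8,0,0,0,-10],
    [12,4.2,0,0,0,-15],
    [16,5.5,0,0,0,-15.6],
    [18.5,6.4,0,0,0,-15.6],
    [19,6.6,0,0,0,-15.6],
    [19,6.6,0,0,0,-15.6]
  ]
}}

```text
time: 1.85
position: [0.5066, -0.2929, 0.3006]
tool_rot: [2.293, 2.146, 0.003]
ft_force: [-0.7, -0.3, 0.2]
grip_width: 0.0851
gripper_force: 0.0
```

Run:
```python
from h import *
im,d,c=grab("wrist"); print(np.round(c[3],3).tolist())
P=cloud(d,c); Q=P.reshape(-1,3); np.savez("w1.npz",im=im,P=P)
cv2.imwrite("pics/w1.png",im)
s=(Q[:,2]>.015)&(Q[:,2]<.032)&(abs(Q[:,0]-.51)<.06)&(Q[:,1]>-.38)&(Q[:,1]<-.15)
print(s.sum(),cv2.minAreaRect(Q[s][:,:2].astype(np.float32)),np.median(Q[s],0))
for y in np.arange(-.345,-.195,.01):
    k=s&(abs(Q[:,1]-y)<.005)
    if k.any(): print(round(y,3),np.round([Q[k][:,0].min(),Q[k][:,0].max(),np.median(Q[k][:,0])],4))
plan([.488,.304,.30],80.3)
```

```text
[[0.998, -0.063, -0.017, 0.512], [-0.065, -0.96, -0.273, -0.223], [0.001, 0.273, -0.962, 0.429], [0.0, 0.0, 0.0, 1.0]]
1425 ((0.5047726035118103, -0.2719579339027405), (0.1282074749469757, 0.019916465505957603), 86.49832916259766) [ 0.50516662 -0.27290965  0.02340937]
-0.335 [0.492  0.5111 0.5028]
-0.325 [0.4923 0.5117 0.5019]
-0.315 [0.4931 0.5123 0.5028]
-0.305 [0.4939 0.5129 0.5035]
-0.295 [0.4946 0.5136 0.5041]
-0.285 [0.4953 0.5142 0.5046]
-0.275 [0.495  0.5148 0.5053]
-0.265 [0.4955 0.5154 0.5059]
-0.255 [0.4962 0.516  0.5059]
-0.245 [0.497  0.5166 0.5066]
-0.235 [0.4977 0.5173 0.5093]
-0.225 [0.4986 0.5179 0.5127]
-0.215 [0.4981 0.5184 0.512 ]
-0.205 [0.4988 0.5174 0.5111]
plan [ 5.968e+01 -5.880e+00  1.000e-02] [-0.   0.   5.7]
```

View pics/w1.png

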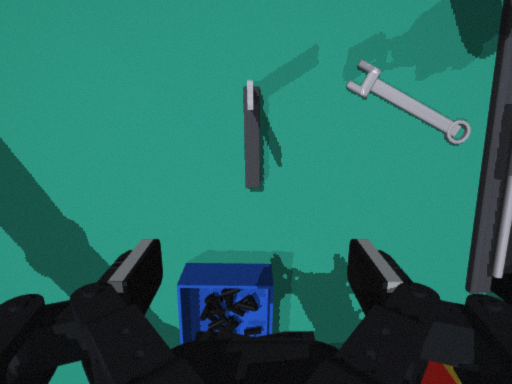

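The wrist view shows the square at (253,140), upright and unobstructed, and the wrench at (410,100). Next I head for the paddle with the jaws shut.

Request:
{"fn": "drive_tool", "kwargs": {
  "moves": [
    [4,-0.4,0,0,0,2],
    [8,-0.8,0,0,0,4],
    [12,-1.2,0,0,0,5.7],
    [16,-1.6,0,0,0,5.7],
    [20,-2,0,0,0,5.7],
    [24,-2.4,0,0,0,5.7],
    [28,-2.8,0,0,0,5.7],
    [32,-3.2,0,0,0,5.7]
  ],
  "jaw": 1
}}

```text
time: 2.57
position: [0.4953, 0.0243, 0.3004]
tool_rot: [2.408, 2.016, -0.001]
ft_force: [0.2, 0.9, 0.6]
grip_width: -0.0001
gripper_force: 0.0
```

Run:
```python
from h import *
im,d,c=grab("wrist"); P=cloud(d,c); Q=P.reshape(-1,3); np.savez("w2.npz",im=im,P=P)
cv2.imwrite("pics/w2.png",im)
plan([.488,.304,.30],80.3)
print(r.get_state()["qpos"])
```

```text
plan [26.43 -5.1   0.26] [ 0.1 -0.3  0.3]
[ 0.23966082  0.26214329 -0.48246604  2.04054103  0.15148856  0.87011093
 -0.49061719]
```

View pics/w2.png

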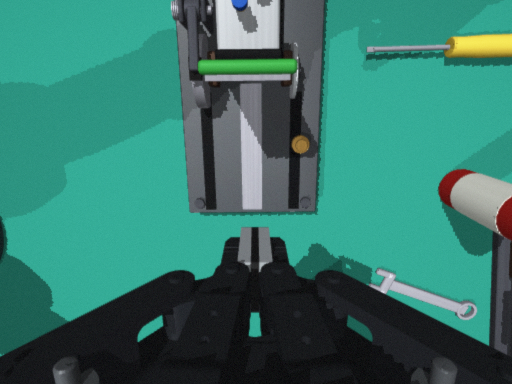

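The view shows the bed (190-320, 0-210), the strip at column 250, the green head at (248,66) and the nut at (300,145). I'll keep going to the paddle and fit the bed as I go.

Request:
{"fn": "drive_tool", "kwargs": {
  "moves": [
    [4,-0.8,0,0,0,0],
    [8,-1.5,0,0,0,0],
    [12,-2.3,0,0,0,0],
    [16,-3.1,0,0,0,0],
    [20,-3.9,0,0,0,0],
    [24,-4.7,0,0,0,0],
    [26,-5.1,0,0,0,0],
    [26,-5.1,0,0,0,0]
  ]
}}

```text
time: 3.28
position: [0.4899, 0.2948, 0.3007]
tool_rot: [-2.397, -2.027, -0.005]
ft_force: [-0.4, -0.3, 0.3]
grip_width: 0.0001
gripper_force: 0.0
```

Run:
```python
from h import *
z=np.load("w2.npz"); Q=z["P"].reshape(-1,3); im=z["im"]
hsv=cv2.cvtColor(im,cv2.COLOR_BGR2HSV).reshape(-1,3)
b=(Q[:,2]>.024)&(Q[:,2]<.04)&(Q[:,0]>.38)&(Q[:,0]<.65)&(Q[:,1]>-.1)
print(cv2.minAreaRect(Q[b][:,:2].astype(np.float32)),np.median(Q[b][:,2]))
th=np.radians(80.3)
yv=np.array([np.cos(th),np.sin(th)]); xv=np.array([yv[1],-yv[0]]); C=np.array([.510,.1167])
q=(Q[:,:2]-C)@np.column_stack([xv,yv])
for y in np.arange(-.165,-.02,.02):
    k=b&(abs(q[:,1]-y)<.008); s=k&(hsv[:,2]>140)&(abs(q[:,0])<.03)
    print(round(y,3),np.round([q[k,0].min(),q[k,0].max()],4),s.sum(),np.round(np.percentile(q[s,0],[2,98]),4) if s.any() else '')
k=b&(abs(q[:,0])<.08); print("front",np.percentile(q[k,1],[0,.3,1]))
im,d,c=grab("wrist"); P=cloud(d,c); Q=P.reshape(-1,3)
cv2.imwrite("pics/w3.png",im)
hsv=cv2.cvtColor(im,cv2.COLOR_BGR2HSV).reshape(-1,3)
rr=((hsv[:,0]<8)|(hsv[:,0]>172))&(hsv[:,1]>140)&(abs(Q[:,0]-.4855)<.05)&(abs(Q[:,1]-.30)<.05)
print("red",rr.sum(),np.median(Q[rr],0) if rr.any() else 0)
for t in ["paddle"]: print(optics.spot_in(t,"wrist")[:2])
plan([.486,.304,.14],80.3)
print(r.get_state()["qpos"])
```

```text
((0.4999985098838806, 0.0749853178858757), (0.25478774309158325, 0.17027229070663452), 80.58936309814453) 0.03161798977228203
-0.165 [-0.0872  0.0827] 124 [-0.0149  0.0099]
-0.145 [-0.0874  0.0819] 237 [-0.0153  0.0099]
-0.125 [-0.0873  0.0824] 240 [-0.0149  0.0099]
-0.105 [-0.0875  0.0823] 253 [-0.0158  0.0099]
-0.085 [-0.0875  0.0818] 249 [-0.0155  0.0099]
-0.065 [-0.0878  0.082 ] 175 [-0.0152  0.003 ]
-0.045 [-0.0879  0.082 ] 75 [-0.0161 -0.0074]
-0.025 [-0.088  0.082] 0 
front [-0.17041506 -0.16896833 -0.16719511]
red 751 [0.48262958 0.30313129 0.1159071 ]
[]
plan [ 1.45 -0.73 15.98] [ 0.   0.1 -0.2]
[-0.20424186  0.37641491 -0.53692211  1.89159345  0.23693318  0.93747583
 -1.02530876]
```

View pics/w3.png

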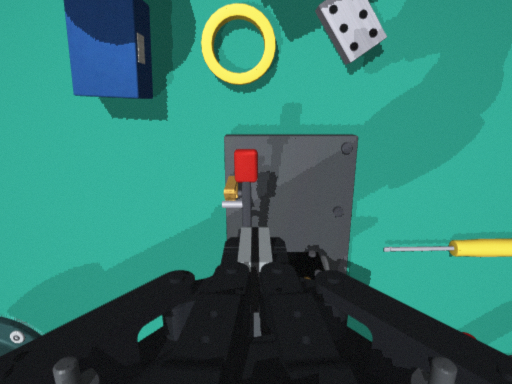

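The paddle shows at (246,165) and the catch at (231,188), so the catch is clear of the fingertip footprint. I'll descend to just above the paddle.

Request:
{"fn": "drive_tool", "kwargs": {
  "moves": [
    [0.8,-0.5,4,0,0,0],
    [1.2,-0.6,8,0,0,0],
    [1.2,-0.6,12,0,0,0],
    [1.2,-0.6,14.5,0,0,0],
    [1.2,-0.6,15.5,0,0,0],
    [1.2,-0.6,15.5,0,0,0]
  ]
}}

```text
time: 3.88
position: [0.4858, 0.299, 0.1428]
tool_rot: [2.407, 2.017, -0.01]
ft_force: [0.1, 0.1, 0.3]
grip_width: -0.0001
gripper_force: 0.0
```

Run:
```python
from h import *
plan([.485,.305,.12],80.5)
```

```text
plan [ 0.59 -0.18  2.28] [-0.2  0.3 -0.6]
```

Request:
{"fn": "drive_tool", "kwargs": {
  "moves": [
    [0.5,-0.1,0.7,0,0,0],
    [0.5,-0.1,1.4,0,0,0],
    [0.5,-0.1,2.1,0,0,0],
    [0.5,-0.1,2.8,0,0,0],
    [0.5,-0.1,3.5,0,0,0],
    [0.5,-0.1,4,0,0,0],
    [0.5,-0.1,4.4,0,0,0],
    [0.5,-0.1,4.4,0,0,0]
  ]
}}

```text
time: 4.55
position: [0.4888, 0.3147, 0.1046]
tool_rot: [-2.399, -2.023, -0.021]
ft_force: [-0.2, 4.5, 8.8]
grip_width: -0.0005
gripper_force: 4.7
```

Request:
{"fn": "drive_tool", "kwargs": {
  "moves": [
    [-0.3,0,0.4,0,0,0],
    [-0.5,0,0.8,0,0,0],
    [-0.5,0,1.2,0,0,0],
    [-0.5,0,1.2,0,0,0]
  ]
}}

```text
time: 4.88
position: [0.489, 0.3125, 0.0942]
tool_rot: [-2.397, -2.023, -0.029]
ft_force: [0.6, 6.5, 12.4]
grip_width: 0.0002
gripper_force: 6.3
```

Request:
{"fn": "drive_tool", "kwargs": {
  "moves": [
    [-0.2,0,0.4,0,0,0],
    [-0.3,0,0.8,0,0,0],
    [-0.3,0,0.8,0,0,0]
  ]
}}

```text
time: 5.13
position: [0.4892, 0.3126, 0.093]
tool_rot: [-2.397, -2.026, -0.037]
ft_force: [-10.3, 0.8, 59.4]
grip_width: 0.0
gripper_force: 30.0
```

At the end stop (59 N). I'll lift off and check the lever.

Request:
{"fn": "drive_tool", "kwargs": {
  "moves": [
    [0,0,-1,0,0,0],
    [0,0,-4,0,0,0],
    [-1,0,-8,0,0,0],
    [-3,0,-12,0,0,0],
    [-5,0,-16,0,0,0],
    [-6,0,-20,0,0,0],
    [-6,0,-21,0,0,0],
    [-6,0,-21,0,0,0]
  ]
}}

```text
time: 5.8
position: [0.4771, 0.2423, 0.2972]
tool_rot: [2.403, 2.018, 0.018]
ft_force: [-0.3, 0.5, -0.2]
grip_width: 0.0001
gripper_force: 0.0
```

Run:
```python
from h import *
im,d,c=grab("wrist"); P=cloud(d,c); Q=P.reshape(-1,3)
hsv=cv2.cvtColor(im,cv2.COLOR_BGR2HSV).reshape(-1,3)
rr=((hsv[:,0]<8)|(hsv[:,0]>172))&(hsv[:,1]>140)&(abs(Q[:,0]-.4855)<.05)&(abs(Q[:,1]-.30)<.05)
print("red",rr.sum(),np.median(Q[rr],0),np.percentile(Q[rr][:,2],[5,95]))
plan([.497,.20,.30],86.5); plan([.504,-.30,.30],86.5)
```

```text
red 757 [0.48296262 0.30546211 0.08629444] [0.08374933 0.08770655]
plan [-3.77  2.81 -0.53] [ 0.4 -0.2 -6.4]
plan [-52.9   12.1   -0.66] [ 0.4 -0.2 -6.4]
```

The catch holds: the paddle top is now at 86 mm, down from 116. Next I go back to the square with the jaws open.

Request:
{"fn": "drive_tool", "kwargs": {
  "moves": [
    [-4,0.9,-0.5,0,0,-3],
    [-8,1.8,-0.6,0,0,-6.4],
    [-12,2.7,-0.6,0.4,-0.2,-6.4],
    [-16,3.6,-0.6,0.4,-0.2,-6.4],
    [-20,4.5,-0.6,0.4,-0.2,-6.4],
    [-24,5.4,-0.6,0.4,-0.2,-6.4],
    [-28,6.3,-0.6,0.4,-0.2,-6.4],
    [-32,7.2,-0.6,0.4,-0.2,-6.4]
  ],
  "jaw": 0
}}

```text
time: 6.52
position: [0.4897, -0.0878, 0.2962]
tool_rot: [-2.283, -2.152, 0.013]
ft_force: [1.2, -0.3, -0.4]
grip_width: 0.0852
gripper_force: 0.0
```

```bash
python3 -c "
from h import *
plan([.5036,-.2919,.30],86.5)"
```

```text
plan [-20.29   2.59  -0.34] [-0.5  0.2  0.1]
```

Request:
{"fn": "drive_tool", "kwargs": {
  "moves": [
    [-4,0.6,0,0,0,0],
    [-8,1.1,0,0,0,0],
    [-12,1.6,0,0,0,0],
    [-16,2.1,0,-0.5,0,0],
    [-19,2.6,1,-0.5,0.2,0],
    [-20.3,2.6,4,-0.5,0.2,0],
    [-20.3,2.6,7,-0.5,0.2,0],
    [-20.3,2.6,7,-0.5,0.2,0]
  ]
}}

```text
time: 7.18
position: [0.499, -0.2902, 0.2211]
tool_rot: [-2.281, -2.144, 0.005]
ft_force: [-2.1, 0.5, 0.3]
grip_width: 0.0857
gripper_force: 0.0
```

```bash
python3 -c "
from h import *
plan([.5036,-.2919,.017],86.5)"
```

```text
plan [-0.25  0.68 20.4 ] [-0.6 -0.3 -0.1]
```

Request:
{"fn": "drive_tool", "kwargs": {
  "moves": [
    [-0.2,0.5,4,-0.6,0,0],
    [-0.2,0.5,8,-0.6,-0.3,0],
    [-0.2,0.5,12,-0.6,-0.3,0],
    [-0.2,0.5,15,-0.6,-0.3,0],
    [-0.2,0.5,16.5,-0.6,-0.3,0],
    [-0.2,0.5,16.5,-0.6,-0.3,0],
    [-0.2,0.5,16.5,-0.6,-0.3,0]
  ]
}}

```text
time: 7.77
position: [0.5093, -0.2915, 0.0625]
tool_rot: [2.277, 2.149, 0.007]
ft_force: [0.1, -0.2, 0.9]
grip_width: 0.0853
gripper_force: 0.0
```

```bash
python3 -c "
from h import *
plan([.5036,-.2919,.017],86.5)"
```

```text
plan [-0.05 -0.62  4.55] [0.6 0.2 0.2]
```

Request:
{"fn": "drive_tool", "kwargs": {
  "moves": [
    [0,-0.3,1.5,0.3,0.1,0],
    [0,-0.3,3,0.3,0.1,0],
    [0,-0.3,4,0.3,0.1,0],
    [0,-0.3,4.4,0.3,0.1,0],
    [0,-0.3,4.4,0.3,0.1,0],
    [0,-0.3,4.4,0.3,0.1,0]
  ]
}}

```text
time: 8.27
position: [0.5067, -0.293, 0.0191]
tool_rot: [2.282, 2.149, 0.004]
ft_force: [0.9, 0.4, -0.5]
grip_width: 0.0855
gripper_force: 0.0
```

```bash
python3 -c "
from h import *
plan([.5036,-.2919,.016],86.5)"
```

```text
plan [ 0.09 -0.32  0.3 ] [0.4 0.2 0.1]
```

Request:
{"fn": "drive_tool", "kwargs": {
  "moves": [
    [0,-0.2,0.15,0.3,0.1,0],
    [0,-0.2,0.15,0.3,0.1,0],
    [0,-0.2,0.15,0.3,0.1,0],
    [0,-0.2,0.15,0.3,0.1,0],
    [0,-0.2,0.15,0.3,0.1,0],
    [0,-0.2,0.15,0.3,0.1,0],
    [0,-0.2,0.15,0.3,0.1,0],
    [0,-0.2,0.15,0.3,0.1,0]
  ],
  "jaw": 1
}}

```text
time: 8.93
position: [0.5044, -0.293, 0.0176]
tool_rot: [2.285, 2.152, -0.0]
ft_force: [-0.2, 0.7, 5.6]
grip_width: 0.0187
gripper_force: 59.9
```

Request:
{"fn": "drive_tool", "kwargs": {
  "moves": [
    [0,0,-2,0,0,0],
    [0,0,-5,0,0,0],
    [0,0,-8,0,0,0],
    [1,0,-10,0,0,0],
    [4,0.4,-11,0,0,0],
    [8,0.8,-11,0,0,1],
    [12,1.2,-11,0,0,3],
    [16,1.6,-11,0,0,6]
  ]
}}

```text
time: 9.6
position: [0.5285, -0.1328, 0.1261]
tool_rot: [2.4, 2.026, -0.002]
ft_force: [1.4, 0.3, -6.5]
grip_width: 0.0187
gripper_force: 60.0
```

```bash
python3 -c "
from h import *
plan([.4866,-.0073,.12],80.6)"
```

```text
plan [11.67 -6.23  0.6 ] [-0.   0.1 -0.3]
```

Request:
{"fn": "drive_tool", "kwargs": {
  "moves": [
    [0,-3,0,0,0,0],
    [1,-6,0,0,0,0],
    [5,-6.2,0,0,0,0],
    [9,-6.2,0.5,0,0,0],
    [10.5,-6.2,0.5,0,0,0],
    [10.5,-6.2,0.5,0,0,0],
    [10.5,-6.2,0.5,0,0,0]
  ]
}}

```text
time: 10.18
position: [0.4849, -0.0185, 0.1209]
tool_rot: [2.393, 2.036, -0.002]
ft_force: [-0.3, -1.1, -6.0]
grip_width: 0.0184
gripper_force: 60.2
```

Run:
```python
from h import *
im,d,c=grab("wrist"); P=cloud(d,c); np.savez("w4.npz",im=im,P=P)
cv2.imwrite("pics/w4.png",im)
s=r.get_state(); print(s["position"],s["tool_rot"])
print("tilt tool z",Ro.from_rotvec(s["tool_rot"]).as_matrix()[:,2])
plan([.4866,-.0073,.12],80.6)
Q=P.reshape(-1,3)
b=(Q[:,2]>.024)&(Q[:,2]<.04)&(Q[:,0]>.38)&(Q[:,0]<.65)&(Q[:,1]>-.1)
print(cv2.minAreaRect(Q[b][:,:2].astype(np.float32)))
```

```text
[ 0.48457534 -0.02014071  0.12087142] [ 2.39519542  2.03204197 -0.00387882]
tilt tool z [-0.00152974 -0.00201453 -0.9999968 ]
plan [ 1.3  -0.01  0.08] [-0.1  0.1  0. ]
((0.4923936128616333, 0.02952827513217926), (0.16158649325370789, 0.17046838998794556), 80.85385131835938)
```

View pics/w4.png

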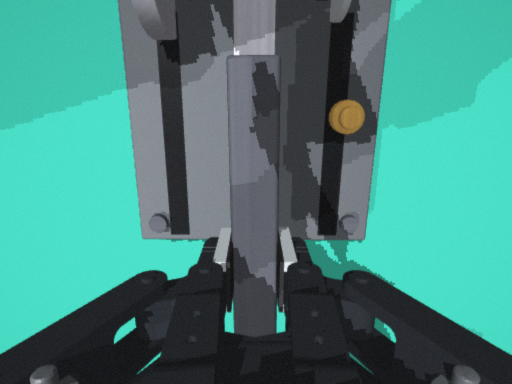

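Run:
```python
from h import *
z=np.load("w4.npz"); Q=z["P"].reshape(-1,3); V=cv2.cvtColor(z["im"],cv2.COLOR_BGR2HSV).reshape(-1,3)
th=np.radians(80.6); yv=np.array([np.cos(th),np.sin(th)]); xv=np.array([yv[1],-yv[0]]); C=np.array([.5073,.1171])
q=(Q[:,:2]-C)@np.column_stack([xv,yv])*1000
b=(Q[:,2]>.026)&(Q[:,2]<.04)
for y in range(-165,0,15):
    k=b&(abs(q[:,1]-y)<5); 
    if k.sum()>10: print("bed",y,np.round([q[k,0].min(),q[k,0].max()],1),end=' ')
    s=k&(V[:,2]>165)&(abs(q[:,0])<25); print(s.sum(),np.round(np.percentile(q[s,0],[3,97]),1) if s.sum()>5 else '')
k=b&(abs(q[:,0])<80); print("front",np.percentile(q[k,1],[.3,1]))
h=(Q[:,2]>.11)&(Q[:,2]<.135)&(abs(q[:,0])<25)
print("stockz",np.percentile(Q[h][:,2],[10,50,90]))
for y in range(-125,-20,12):
    k=h&(abs(q[:,1]-y)<5)
    if k.sum()>10: print("stock",y,np.round([np.percentile(q[k,0],1),np.percentile(q[k,0],99)],1),np.round(np.median(Q[k][:,2]),4))
print("stock end",np.percentile(q[h,1],[95,99,99.8]))
```

```text
bed -165 [-85.1  84.1] 0 
bed -150 [-85.   84.8] 0 
bed -135 [-85.3  84.3] 0 
bed -120 [-85.2  84.7] 0 
bed -105 [-85.1  84.5] 0 
bed -90 [-85.2  84.6] 0 
bed -75 [-85.3  84.1] 0 
bed -60 [-85.   84.2] 0 
bed -45 [-85.   84.2] 0 
bed -30 [-84.9  84.4] 242 [-7.3 11.8]
bed -15 [-84.8  84.4] 0 
front [-168.15578005 -166.05100019]
stockz [0.12561704 0.1266311  0.12756802]
stock -125 [-21.9  22.9] 0.1266
stock -113 [-9.4  9.9] 0.1266
stock -101 [-9.6 10. ] 0.1266
stock -89 [-9.8  9.7] 0.1266
stock -77 [-9.9  9.8] 0.1265
stock -65 [-10.    9.4] 0.1265
stock -53 [-9.8  9.6] 0.1263
stock end [-56.07145809 -52.34293492 -51.52974314]
```

Square and strip line up within about 0.5 mm and 0.3°. The view shows the stock (230-280) centred over the strip and the nut at (347,117), well clear. I'll lower it to just above the bed.

Request:
{"fn": "drive_tool", "kwargs": {
  "moves": [
    [0.5,0,1.5,0,0,0],
    [1,0,3,0,0,0],
    [1,0,4.5,0,0,0],
    [1,0,5.5,0,0,0],
    [1,0,6.2,0,0,0],
    [1,0,6.2,0,0,0],
    [1,0,6.2,0,0,0]
  ]
}}

```text
time: 10.82
position: [0.4873, -0.0112, 0.0595]
tool_rot: [2.397, 2.028, -0.001]
ft_force: [0.3, -0.3, -5.8]
grip_width: 0.0188
gripper_force: 60.1
```

```bash
cat > st.py <<'E'
from h import *
s=r.get_state(); th=np.radians(80.6); yv=np.array([np.cos(th),np.sin(th)]); xv=np.array([yv[1],-yv[0]]); C=np.array([.5073,.1171])
p=s["position"]; R=Ro.from_rotvec(s["tool_rot"]).as_matrix()
G=np.column_stack([[*yv,0],[*xv,0],[0,0,-1]])
print("t",s["time"],"heel x,y,under z mm",np.round([(p[:2]-C)@xv*1000,(p[:2]-C)@yv*1000+86.1,p[2]*1000-18],1),"err deg (about tool)",np.round(Ro.from_matrix(G.T@R).as_rotvec(degrees=True),2),"F fx,fy,fz",np.round([s["ft_force"][:2]@xv,s["ft_force"][:2]@yv,s["ft_force"][2]],1),"M",np.round(s["torque"],2),"grip",s["gripper_force"],s["grip_width"])
E
python3 st.py
```

```text
t 10.8167 heel x,y,under z mm [  1.3 -43.7  41.5] err deg (about tool) [-0.05 -0.1   0.11] F fx,fy,fz [ 0.3 -0.3 -5.8] M [-0.21  0.04 -0.04] grip 60.1472532749176 0.01884069110292653
```

Request:
{"fn": "drive_tool", "kwargs": {
  "moves": [
    [0.1,-0.1,0.4,0,0.1,0],
    [0.1,-0.1,0.7,0,0.1,0],
    [0.1,-0.1,0.95,0,0.1,0],
    [0.1,-0.1,1.1,0,0.1,0],
    [0.1,-0.1,1.1,0,0.1,0]
  ]
}}

```text
time: 11.23
position: [0.487, -0.0092, 0.0495]
tool_rot: [2.396, 2.03, 0.003]
ft_force: [-1.4, -0.1, 2.7]
grip_width: 0.0188
gripper_force: 61.2
```

```bash
python3 st.py
```

```text
t 11.2333 heel x,y,under z mm [  0.6 -41.9  31.5] err deg (about tool) [-0.14  0.01  0.04] F fx,fy,fz [-1.3 -0.4  2.7] M [-0.07  0.35  0.02] grip 61.24130129814148 0.01875101203028027
```

On the bed, with light contact. Now I slide it toward the head.

Request:
{"fn": "drive_tool", "kwargs": {
  "moves": [
    [0.5,0,0,0,0,0],
    [1,0,0,0,0,0],
    [1.5,0,0.05,0,0,0],
    [2,0,0.05,0,0,0],
    [2.4,0,0.05,0,0,0],
    [2.4,0,0.05,0,0,0]
  ]
}}

```text
time: 11.73
position: [0.4912, 0.0123, 0.0495]
tool_rot: [2.396, 2.026, -0.0]
ft_force: [-1.0, -5.9, 8.4]
grip_width: 0.0184
gripper_force: 62.3
```

```bash
python3 st.py
```

```text
t 11.7333 heel x,y,under z mm [  1.3 -19.9  31.5] err deg (about tool) [-0.16 -0.16  0.17] F fx,fy,fz [-0.1 -6.   8.4] M [-1.02  0.38 -0.  ] grip 62.31439232826233 0.018399142590635964
```

Request:
{"fn": "drive_tool", "kwargs": {
  "moves": [
    [0.4,-0.05,0,0,0.1,0],
    [0.8,-0.1,0,0,0.1,-0.1],
    [1.2,-0.1,0,0,0.1,-0.1],
    [1.5,-0.1,0,0,0.1,-0.1],
    [1.5,-0.1,0,0,0.1,-0.1]
  ]
}}

```text
time: 12.15
position: [0.4927, 0.0266, 0.0495]
tool_rot: [2.396, 2.028, 0.001]
ft_force: [-1.4, -5.4, 9.7]
grip_width: 0.0185
gripper_force: 62.3
```

```bash
python3 st.py
```

```text
t 12.15 heel x,y,under z mm [ 0.3 -5.6 31.5] err deg (about tool) [-0.15 -0.1   0.11] F fx,fy,fz [-0.5 -5.6  9.7] M [-1.39  0.24 -0.06] grip 62.299132347106934 0.018546334215984638
```

Request:
{"fn": "drive_tool", "kwargs": {
  "moves": [
    [0.2,0,0,0,0.1,-0.1],
    [0.4,0,0,0,0.1,-0.1],
    [0.6,0,0,0,0.1,-0.1],
    [0.8,0,0,0,0.1,-0.1],
    [0.8,0,0,0,0.1,-0.1]
  ]
}}

```text
time: 12.57
position: [0.4935, 0.0323, 0.0495]
tool_rot: [2.396, 2.028, -0.002]
ft_force: [-1.9, -10.1, 9.2]
grip_width: 0.0188
gripper_force: 62.4
```

```bash
python3 st.py
```

```text
t 12.5667 heel x,y,under z mm [ 0.2  0.2 31.5] err deg (about tool) [-0.1  -0.16  0.11] F fx,fy,fz [ -0.2 -10.3   9.2] M [-2.08  0.25  0.03] grip 62.4013888835907 0.01876895023985475
```

Request:
{"fn": "drive_tool", "kwargs": {
  "moves": [
    [0.2,0,0.1,0,0.1,-0.1],
    [0.4,0,0.15,0,0.1,-0.1],
    [0.5,0,0.2,0,0.1,-0.1],
    [0.5,0,0.2,0,0.1,-0.1]
  ]
}}

```text
time: 12.9
position: [0.4934, 0.0323, 0.0494]
tool_rot: [2.396, 2.024, -0.009]
ft_force: [-4.1, -19.6, 33.3]
grip_width: 0.0187
gripper_force: 65.5
```

```bash
python3 st.py
```

```text
t 12.9 heel x,y,under z mm [ 0.2  0.2 31.4] err deg (about tool) [-0.05 -0.45  0.22] F fx,fy,fz [ -0.9 -20.   33.3] M [-3.84  0.95  0.17] grip 65.51252961158752 0.018739068702146398
```

Firm stop in the corner. The tool has pitched about 0.4° nose-down, so I'll ease the down force and level it.

Request:
{"fn": "drive_tool", "kwargs": {
  "moves": [
    [0,0,-0.05,0,0.4,-0.1],
    [0,0,-0.1,0,0.8,-0.1],
    [0,0,-0.1,0,0.8,-0.1],
    [0,0,-0.1,0,0.8,-0.1]
  ]
}}

```text
time: 13.23
position: [0.4935, 0.0323, 0.0494]
tool_rot: [-2.396, -2.026, -0.008]
ft_force: [-2.8, -17.9, 22.0]
grip_width: 0.0186
gripper_force: 64.2
```

```bash
python3 st.py
python3 - <<'E'
from h import *
a,d,c=grab("scene"); P=cloud(d,c); u=proj([.50,.12,.11],c)[0].astype(int)
b,d2,c2=grab("side"); v=proj([.50,.12,.11],c2)[0].astype(int)
f=lambda im,u:cv2.resize(im[u[1]-40:u[1]+40,u[0]-52:u[0]+52],(780,600),interpolation=cv2.INTER_CUBIC)
cv2.imwrite("pics/e1.png",cv2.resize(np.vstack([f(a,u),f(b,v)]),(600,600) if 0 else (420,600)))
cv2.imwrite("pics/e1s.png",f(a,u))
hsv=cv2.cvtColor(b,cv2.COLOR_BGR2HSV); Q=cloud(d2,c2)
rr=((hsv[...,0]<8)|(hsv[...,0]>172))&(hsv[...,1]>140)&(abs(Q[...,0]-.4855)<.03)&(abs(Q[...,1]-.30)<.03); print("red z",np.nanmedian(Q[rr],0))
E
```

```text
t 13.2333 heel x,y,under z mm [ 0.2  0.2 31.4] err deg (about tool) [-0.02  0.38  0.15] F fx,fy,fz [  0.2 -18.1  22. ] M [-4.35  0.52  0.03] grip 64.173663854599 0.018619649718530334
red z [0.48674052 0.30456698 0.0861473 ]
```

View pics/e1s.png

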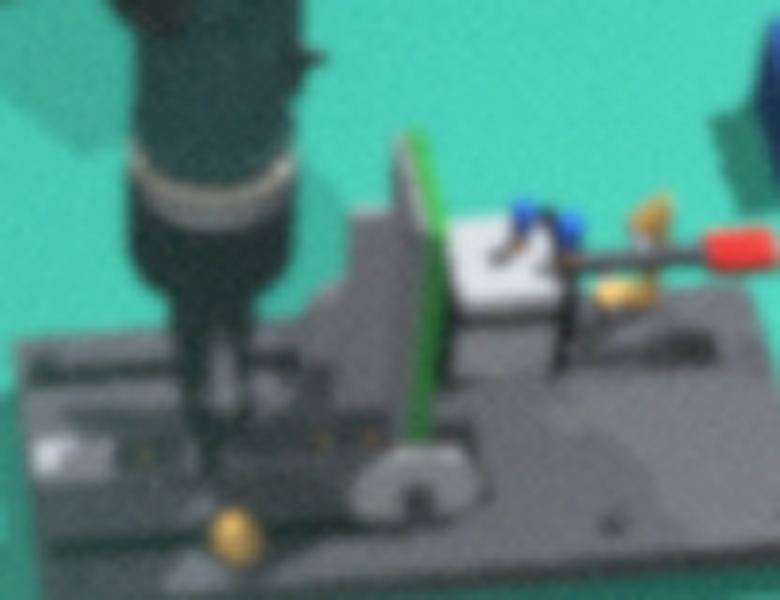

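The blade is up against the face (blade at (375,300), face at (410,190)), the lever is held, and the nut at (235,535) hasn't moved. I'll set the pitch level and check that it holds.

Request:
{"fn": "drive_tool", "kwargs": {
  "moves": [
    [0,0,0,0,-0.2,-0.1],
    [0,0,0.02,0,-0.35,-0.1],
    [0,0,0.02,0,-0.35,-0.1],
    [0,0,0.02,0,-0.35,-0.1],
    [0,0,0.02,0,-0.35,-0.1],
    [0,0,0.02,0,-0.35,-0.1]
  ]
}}

```text
time: 13.83
position: [0.4935, 0.0323, 0.0495]
tool_rot: [2.397, 2.03, 0.001]
ft_force: [-3.6, -19.4, 24.1]
grip_width: 0.0184
gripper_force: 64.5
```

```bash
python3 st.py
python3 - <<'E'
from h import *
th=np.radians(80.6); yv=np.array([np.cos(th),np.sin(th)]); xv=np.array([yv[1],-yv[0]]); C=np.array([.5073,.1171])
for n in ["scene","side"]:
    im,d,c=grab(n); P=cloud(d,c); u=proj([.50,.12,.11],c)[0].astype(int)
    cv2.imwrite(f"pics/f_{n}.png",cv2.resize(im[u[1]-35:u[1]+30,u[0]-45:u[0]+40],(780,596),interpolation=cv2.INTER_CUBIC))
    z0=np.load(f"{n}0.npz"); P0=cloud(z0["d"],(float(z0["f"]),float(z0["cx"]),float(z0["cy"]),z0["T"]))
    for tag,I,p in (("before",z0["im"],P0),("now",im,P)):
        hsv=cv2.cvtColor(I,cv2.COLOR_BGR2HSV); g=(hsv[...,0]>48)&(hsv[...,0]<72)&(hsv[...,1]>120)
        q=(p[...,:2]-C)@np.column_stack([xv,yv])*1000; Z=p[...,2]*1000
        g&=(abs(q[...,0])<45)&(abs(q[...,1])<60)&(Z>50)&(Z<205)
        y,zz=q[g][:,1],Z[g]
        if len(y)>10:
            k=np.polyfit(zz,y,1); e=y-np.polyval(k,zz); m=abs(e)<6; k=np.polyfit(zz[m],y[m],1); print(n,tag,len(y),"lean",-k[0],"y@32",np.polyval(k,32))
E
```

```text
t 13.8333 heel x,y,under z mm [ 0.2  0.2 31.5] err deg (about tool) [-0.03  0.02  0.09] F fx,fy,fz [ -0.4 -19.7  24.1] M [-4.09  0.62 -0.05] grip 64.49878692626953 0.018372197162071103
scene before 63 lean 0.07981291306078592 y@32 11.149577121620682
scene now 61 lean 0.004950203991672346 y@32 9.188695616866228
side before 284 lean 0.08435621110254905 y@32 16.65247070512773
side now 270 lean 0.00820218885017794 y@32 14.92068965220018
```

View pics/f_side.png

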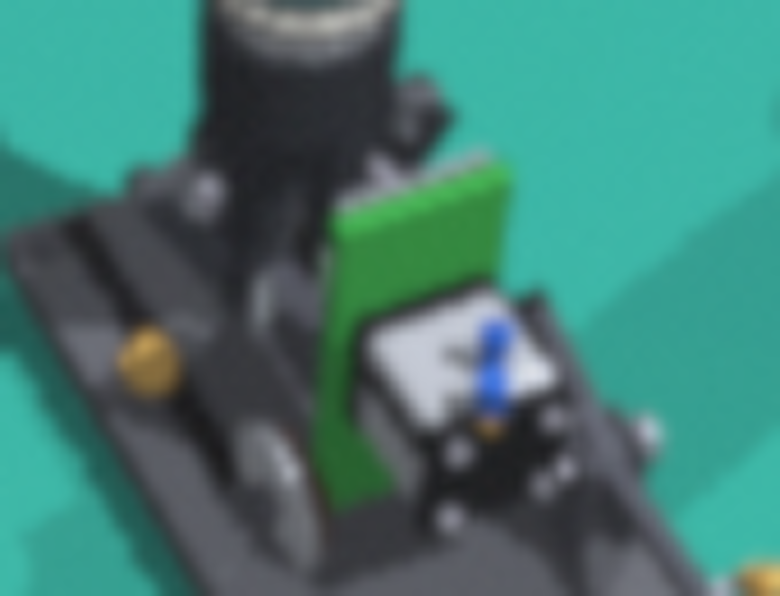

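The side view shows the head upright behind the blade. Fitted lean is about 0.006 rad, within noise, down from about 0.08, and the push is solidly stopped at 20 N. I'm handing in.

```bash
python3 -c "
from cell import r
print(r.finish_job())"
```

```text
the job is handed in; nothing more can be done
None
```

I handed the job in at about 14 s: the brake lever is held down by its catch, and the gripped square is pressed into the corner at about 20 N with its foot level. The head is upright to within what the cameras can measure (about 0.006 rad of lean, from about 0.08), and no other thing was seen to move.

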